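Reverse a jammed pine-needle mill at its changeover switch

TASK

The pine-needle mill has jammed while running forward. On the larger of the two switch boxes, take the tall ball lever from forward (one rib) to its upright centre-off position, leave it standing there for two seconds so that the rotor can stop, then push it all the way over to the other side, reverse (two ribs), and let go. Leave the small fan switch and the mortar alone.

Things in the scene. Friction and masses are not known exactly. Their poses are not given: they have to be found in the camera images.
- mill_switch: Mill switch, fixed to the bench: grey box 110 (x) x 130 (y) x 60 mm high, bright aluminium top with a slot along y. Origin: centre of its underside, z up; turned up to 35 degrees about z. One raised rib on the -y side (forward), two on the +y side (reverse). Its tall lever, a 10 mm rod with a black 32 mm ball, pivots about a line along the box's x, 55 mm above the origin
- mill_lever (a joint): Tall lever's angle a (rad): 0 upright (off), -0.75 stop on the -y side (forward), +0.75 stop on the +y side (reverse). Ball centre in the box's frame: x 0, y 100 sin(a), z 55 + 100 cos(a) mm. Starts at -0.75 to -0.55. No spring or notches: stays where left; 2.5 N at the ball moves it. Pinched from above along the box's x, the ball can roll between the fingers as it swings
- fan_tip (a point): Centre of the small black ball, 18 mm across, on the short lever of the fan switch, a plain grey box 80 x 80 x 40 mm fixed to the bench. The ball stands about 75 mm above the bench. Not to be moved
- mortar: White ceramic mortar, 92 mm across and 60 mm high, with its pestle leaning in it to 90 mm; stands loose on the bench. Origin at the centre of its underside. To be left where it is
Mind the look-alikes: they are no part of the job. What is shaped like the mill_switch but yellow is not meant.

How it is judged:
By the outcome, as a careful person would: the job done as asked, in the order asked, and still so for the second after the job is handed in, with the robot touching nothing.
It also fails if it takes over 38 s, if anything falls off the work surface, if the arm or the gripper's body presses on something with over 40 N, if the wrist force passes 120 N, or if a joint passes its speed limit or range.

ROBOT

A 6-joint arm with a two-finger parallel gripper is mounted at the origin on the work surface. World frame = base frame: x ahead of the robot, y to its left, z up, the work surface at z = 0. Lengths are in m, angles in rad, forces in N, time in s.
With the tool pointing down it reaches from about 0.25 to 0.725 m from the base axis. Payload 4 kg.
Tool frame: the origin (TCP) lies midway between the tips of the shut fingers; the grasp point (between the pads) lies 19 mm behind it; z points along the fingers, y is the direction in which the jaws open and shut (so a half turn about z gives the same grasp; the last joint's range is limited). The gripper opens to 85 mm and grips with 20 to 120 N. Pads are 22 mm wide; open, the fingers measure 114 mm over their backs; the gripper's body (76 mm by 85 mm) begins 54 mm behind the grasp point. The pads swing forward as they close: fully open they stand 13 mm farther back than shut.
Start: joints at [-1.217, 0.241, 0.005, 1.335, 0, 1.571], TCP at [0.173, -0.469, 0.231] pointing down, gripper open.
Joint ranges: [-2.72, 2.72], [-1.05, 1.87], [-1.09, 1.28], [-1.99, 2.15], [-1.42, 1.44], [-3.14, 3.14]. Speed limits (rad/s): [2.79, 2.79, 3.14, 3.14, 3.14, 3.14].

INTERFACE

Orientations are given as [roll, pitch, yaw] about the fixed x, y, z axes, in that order (R = Rz(yaw) Ry(pitch) Rx(roll)).
In Python, from workcell import robot gives the robot as it stands.
- The arm moves only by the tool play_rows, never from a script. Its arguments are lists of equal length, an entry for each row: "xyz": the shift along the tool's x, y, z in cm, a list of three; "yaw": the turn about the tool's z in rad. A call has 1 to 10 rows; each row shifts and turns the pose as measured when the row begins, along the tool's axes as they then stand; what a row does not reach is not made up. A row lasts 1/10 s, in which the tool goes at most 50 mm and 8.59 degrees, less where a joint would pass 70% of its speed; a pose out of reach is approached as far as the arm can. A call is refused whole if a number of a shift passes 5 or a number of a turn 0.15, either way. A call with a gripper value outside its range is refused whole. "fingers" is the gripper's target within -1 to 1 (shut at 1, half-way at 0, fully open at -1), set as the call begins (left out, the last holds). The fingers move at their own pace and stop on an object; "squeeze" is the grip in N (left out, the last holds). Time passes only in rows, so rows that do not move let the fingers close. It gives the time, the measured TCP pose, the force and the opening at its end, in the units of the state.
- robot.state(): the state, without advancing time (a new reading comes with each control period).
- robot.snapshot(name): name is "side" or "top"; returns (picture, depth): 400x640x3 uint8, red, green, blue; 400x640 float32, m along the optical axis (not along the pixel's ray), 0 where there is no reading.
- robot.get_calibration(name): a dict with "intrinsics" (3x3 intrinsics, pixels), "world_to_cam" (4x4, takes a point from world to camera coordinates). Camera axes: x right, y down, z forward; pixel columns grow to the right and rows downward; lengths in m; the calibration is good to about 2 mm. A picture is of the moment at which its call begins. get_calibration takes no time and is no camera call.
- robot.job_done(): hands the job in, once; it reports no verdict.
The state is a dict: "t": time; "qpos": joint angles; "qvel": joint speeds; "tau": joint torques, N m; "ee_pos": TCP position; "tool_rot": TCP orientation; "ft_force": force on the tool from outside, world axes, zero at the start; "torque": the same for the moment, N m; "width": finger opening in m.
Only numpy, scipy, OpenCV 4.12 (cv2) and the standard library are available. Lean on these libraries where they do the work, as an engineer would, in place of code of your own. Each camera call takes 0.05 s, during which the arm holds its last target. There are 200 camera calls.

## Working session

There is one attempt and no reset: what is moved stays moved. The work goes in short steps, Python scripts to look and compute and a tool call to move; the robot and the scene stay as the last step left them, time stands still between calls to the robot, and variables do not carry over. Pictures are saved under pics/ and viewed, about 8 in all and at most 12, crops included, and the job is handed in when it is done.

Besides the shell and the picture viewer there is one more tool, called after "Emit:" as name([rows], argument=value, ...), one row to a line, values as JSON. play_rows: Moves the arm, as the interface text tells. Its arguments: {"type":"object","properties":{"xyz":{"type":"array","items":{"type":"array","items":{"type":"number"}}},"yaw":{"type":"array","items":{"type":"number"}},"fingers":{"type":"number"},"squeeze":{"type":"number"}},"required":["xyz","yaw"]}

```bash
mkdir -p pics; cat > h.py <<'E'
import numpy as np, cv2
from workcell import robot
def snap(n,f):
    p,d=robot.snapshot(n); cv2.imwrite(f'pics/{f}.png',p[:,:,::-1]); np.save(f'pics/{f}.npy',d); return p,d
def world(n,d,u,v,r=1):
    c=robot.get_calibration(n);K=np.array(c['intrinsics']);T=np.linalg.inv(np.array(c['world_to_cam']))
    w=d[v-r:v+r+1,u-r:u+r+1];z=np.median(w[w>0])
    return (T@np.r_[z*np.linalg.solve(K,[u,v,1]),1])[:3]
E
python3 - <<'E'
from h import *
snap('top','t0');snap('side','s0')
s=robot.state();print(s)
E
```

```text
{'t': 0.1, 'qpos': array([-1.21699009e+00,  2.41361069e-01,  3.89345387e-03,  1.33524265e+00,
        3.74815022e-06,  1.57080454e+00]), 'qvel': array([ 1.11902823e-03, -9.23210678e-04,  5.08203117e-04, -2.63648584e-04,
       -4.70289939e-04,  2.07601277e-06]), 'tau': array([ 4.05807577e-04, -3.73138404e+01,  2.53009808e+01,  1.08572486e-02,
        1.57826707e-05, -5.94643780e-06]), 'ee_pos': array([ 0.17304023, -0.46849869,  0.23050347]), 'tool_rot': array([-3.13967871e+00, -3.73242679e-06,  3.53798022e-01]), 'ft_force': array([-0.29569322,  0.50828235,  0.82150629]), 'torque': array([-0.05133367, -0.03968019, -0.05531972]), 'width': 0.08526030764047116}
```

View pics/t0.png

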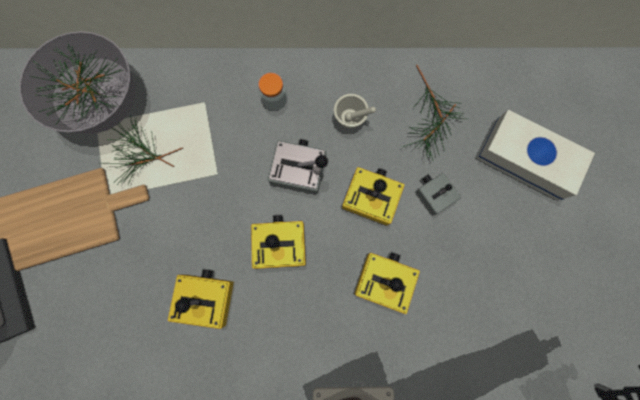

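View pics/s0.png

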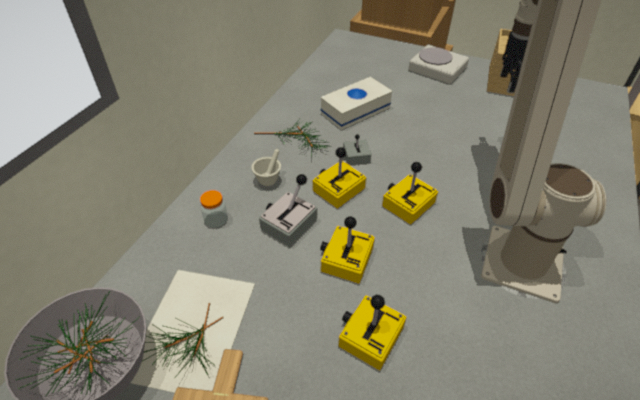

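The candidates in the top view are the grey box (298,166) and four yellow look-alikes at (373,195), (278,245), (388,283) and (200,300). The small grey fan switch is at (438,193). I choose the grey box, whose ball is at (320,160), and check it in a close crop.

```bash
python3 - <<'E'
from h import *
a=cv2.imread('pics/t0.png')[125:205,255:345]; cv2.imwrite('pics/c0.png',cv2.resize(a,None,fx=7,fy=7,interpolation=cv2.INTER_CUBIC))
d=np.load('pics/t0.npy')
c=robot.get_calibration('top');K=np.array(c['intrinsics']);T=np.linalg.inv(np.array(c['world_to_cam']))
z=d[125:205,255:345];v,u=np.mgrid[125:205,255:345]
P=np.einsum('ij,jvu->vui',T[:3,:3]@np.linalg.inv(K),np.stack([u,v,u*0+1.])*z)+T[:3,3]
m=(abs(P[...,2]-.06)<.006)&(z>0)
m=m.astype(np.uint8);n,l,st,ce=cv2.connectedComponentsWithStats(m)
for i in range(1,n):
    if st[i,4]>300: print(st[i], cv2.minAreaRect(P[l==i][:,:2].astype(np.float32)*1000))
b=(P[...,2]>.1)&(z>0);Q=P[b];print(len(Q),Q[:,2].max(),Q[Q[:,2]>.125].mean(0), Q.min(0),Q.max(0))
for p in [(320,160),(380,186),(274,241),(438,193),(447,187),(350,112),(371,110),(303,143)]: print(p,world('top',d,*p).round(4))
E
```

```text
[  13   16   58   50 1803] ((635.2806396484375, 131.82411193847656), (128.53921508789062, 108.56285858154297), 77.3929443359375)
178 0.15105558340486047 [0.61958183 0.07027727 0.14345179] [0.60670536 0.0552445  0.1001226 ] [0.63698307 0.10278058 0.15105558]
(320, 160) [0.6197 0.0737 0.1478]
(380, 186) [ 0.5538 -0.0584  0.1661]
(274, 241) [0.435  0.1731 0.1661]
(438, 193) [ 0.5623 -0.2259  0.0414]
(447, 187) [ 0.5683 -0.2349  0.0849]
(350, 112) [ 0.7869 -0.007   0.0327]
(371, 110) [ 0.7685 -0.0558  0.086 ]
(303, 143) [0.697  0.118  0.0433]
```

View pics/c0.png

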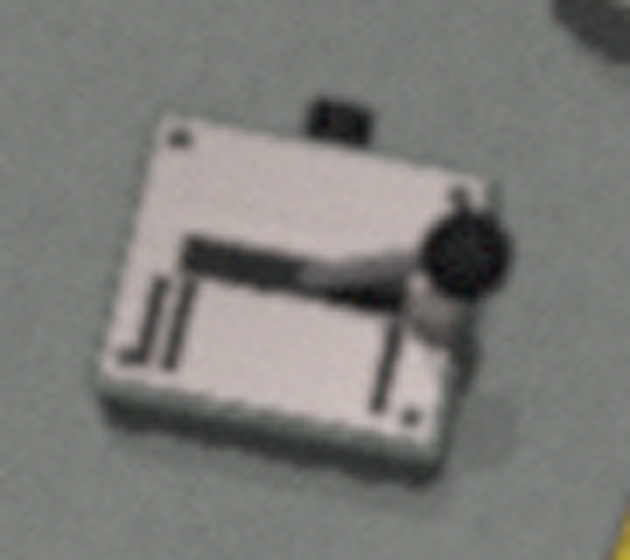

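The crop confirms the choice: a grey box with two ribs on the left (+y), one rib on the right (-y), and the ball leaning over the single rib. The box centre is about (0.635, 0.132) with yaw -12.6°. The ball is at about (0.621, 0.070, 0.132), so a ≈ -0.69. I will pinch it along the box's x with tool yaw 1.351, which puts tool x along box +y.

Emit:
play_rows([
  [0,0,-0.5],
  [0,0,-0.5],
  [0,0,-0.5],
  [0,0,-0.5],
  [0,0,-0.5],
  [0,0,-0.5],
  [0,0,-0.5],
  [0,0,0],
], yaw=[0.14,0.14,0.14,0.14,0.14,0.14,0.14,0.02], fingers=-1, squeeze=40)

```text
t: 0.9
ee_pos: [0.172, -0.4657, 0.262]
tool_rot: [-3.135, 0.011, -0.687]
ft_force: [-0.3, 0.3, 0.3]
width: 0.0854
```

```bash
cat >> h.py <<'E'
C=np.array([.6353,.1318]);YA=1.351
def rel(a,dz=.019):
    "tool-frame shift (cm) and yaw to put grasp point at ball centre for lever angle a"
    from scipy.spatial.transform import Rotation as R
    s=robot.state();ey=np.array([np.cos(YA),np.sin(YA)])
    t=np.r_[C+ey*.1*np.sin(a),.055+.1*np.cos(a)-dz]
    Rt=R.from_euler('xyz',s['tool_rot']).as_matrix()
    print('t',round(s['t'],2),'pos',s['ee_pos'].round(4),'rot',s['tool_rot'].round(3),'tgt',t.round(4),'shift',(100*Rt.T@(t-s['ee_pos'])).round(2),'dyaw',round(s['tool_rot'][2]-YA,3),'F',s['ft_force'].round(1),'w',round(s['width'],4))
E
python3 -c "
from h import *
rel(-.69)"
```

```text
t 0.9 pos [ 0.172  -0.4657  0.262 ] rot [-3.135  0.011 -0.687] tgt [0.6214 0.0697 0.1131] shift [  0.99 -69.8   15.34] dyaw -2.038 F [-0.3  0.3  0.3] w 0.0854
```

A positive turn lowers the world yaw, so I turn back the other way.

Emit:
play_rows([
  [0,0,0],
  [0,0,0],
  [0,0,0],
  [0,0,0],
  [0,0,0],
  [0,0,0],
  [0,0,0],
  [0,0,0],
  [0,0,0],
  [0,0,0],
], yaw=[-0.15,-0.15,-0.15,-0.15,-0.15,-0.15,-0.15,-0.15,-0.15,-0.15])

```text
t: 1.9
ee_pos: [0.1708, -0.4625, 0.2553]
tool_rot: [-3.12, -0.011, 0.822]
ft_force: [-0.1, 0.4, 0.6]
width: 0.0856
```

Emit:
play_rows([
  [0,0,0],
  [0,0,0],
  [0,0,0],
  [0,0,0],
  [0,0,0],
], yaw=[-0.15,-0.15,-0.15,-0.05,0])

```text
t: 2.4
ee_pos: [0.1702, -0.4608, 0.2518]
tool_rot: [-3.124, -0.026, 1.33]
ft_force: [0.3, 0.9, -0.1]
width: 0.0855
```

```bash
python3 -c "
from h import *
rel(-.69)"
```

```text
t 2.4 pos [ 0.1702 -0.4608  0.2518] rot [-3.124 -0.026  1.33 ] tgt [0.6214 0.0697 0.1131] shift [61.89 31.46 14.92] dyaw -0.021 F [ 0.3  0.9 -0.1] w 0.0855
```

Emit:
play_rows([
  [4.2,2.1,0],
  [4.2,2.1,0],
  [4.2,2.1,0],
  [4.2,2.1,0],
  [4.2,2.1,0],
  [4.2,2.1,0],
  [4.2,2.1,0],
  [4.2,2.1,0],
  [4.2,2.1,0],
  [4.2,2.1,0],
], yaw=[0,0,0,0,0,0,0,0,0,0])

```text
t: 3.4
ee_pos: [0.4819, -0.0954, 0.2552]
tool_rot: [-3.122, -0.026, 1.318]
ft_force: [0.7, -0.3, -0.1]
width: 0.0855
```

```bash
python3 -c "
from h import *
rel(-.69)"
```

```text
t 3.4 pos [ 0.4819 -0.0954  0.2552] rot [-3.122 -0.026  1.318] tgt [0.6214 0.0697 0.1131] shift [19.1   9.66 14.52] dyaw -0.033 F [ 0.7 -0.3 -0.1] w 0.0855
```

Emit:
play_rows([
  [4.2,2.1,0],
  [4.2,2.1,0],
  [4.2,2.1,0],
  [4.2,2.1,0],
  [3,1.6,0.5],
  [0.5,0.2,2],
  [0,0,1],
  [0,0,0],
], yaw=[0,0,0,0,-0.03,0,0,0])

```text
t: 4.2
ee_pos: [0.6375, 0.0925, 0.2165]
tool_rot: [-3.12, -0.025, 1.361]
ft_force: [0.4, -0.1, 0.2]
width: 0.086
```

```bash
python3 -c "
from h import *
rel(-.69)
p,d=snap('top','t1');cv2.imwrite('pics/c1.png',np.hstack([cv2.resize(p[90:220,235:365,::-1],(400,400)),cv2.resize(snap('side','s1')[0][120:260,230:370,::-1],(400,400))]))"
```

```text
t 4.2 pos [0.6375 0.0925 0.2165] rot [-3.12  -0.025  1.361] tgt [0.6214 0.0697 0.1131] shift [-2.82 -0.87 10.29] dyaw 0.01 F [ 0.4 -0.1  0.2] w 0.086
```

View pics/c1.png

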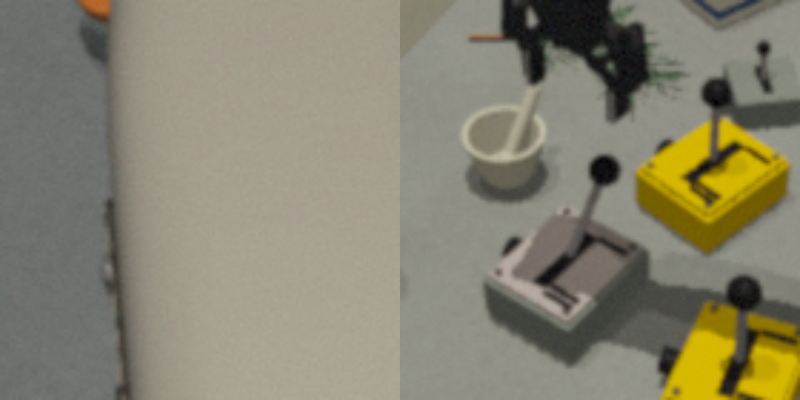

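The side view shows the open gripper above the ball, which sits at about pixel (301,180), still leaning forward. The top view is blocked by the forearm. I refine the ball position from the side camera.

```bash
python3 -c "
from h import *
p=cv2.imread('pics/s1.png');d=np.load('pics/s1.npy')
c=robot.get_calibration('side');K=np.array(c['intrinsics']);W=np.array(c['world_to_cam']);T=np.linalg.inv(W)
m=np.zeros(d.shape,np.uint8);m[168:190,290:313]=(p[168:190,290:313].max(2)<45)
n,l,st,ce=cv2.connectedComponentsWithStats(m);i=1+st[1:,4].argmax();print(st[i],ce[i])
u,v=st[i][0]+st[i][2]/2-.5,st[i][1]+st[i][3]/2-.5
z=d[int(v)-1:int(v)+3,int(u)-1:int(u)+3];z=np.median(z[z>0]);r=np.linalg.solve(K,[u,v,1])
q=r*z+.016*r/np.linalg.norm(r);w=(T@np.r_[q,1])[:3];print(w.round(4))
ey=np.array([np.cos(YA),np.sin(YA)]);ex=np.array([ey[1],-ey[0]]);e=w[:2]-C;print('box x,y',e@ex,e@ey,'a',np.arcsin(e@ey/.1),np.arccos((w[2]-.055)/.1))
"
```

```text
[297 175   9   9  68] [301.02941176 179.05882353]
[0.622  0.0708 0.132 ]
box x,y 0.0002774622033433864 -0.06241888357719133 a -0.6740928428045451 0.6926020974396291
```

Emit:
play_rows([
  [-1.4,-0.4,0],
  [-1.4,-0.4,0],
  [-0.2,-0.1,2],
  [0,0,2],
  [0,0,1],
  [0,0,0],
], yaw=[0,0,0,0,0,0])

```text
t: 4.9
ee_pos: [0.6222, 0.0577, 0.1755]
tool_rot: [-3.134, -0.029, 1.352]
ft_force: [-0.4, 0.5, -0.3]
width: 0.0856
```

```bash
python3 -c "
from h import *
rel(-.68,.023)"
```

```text
t 4.9 pos [0.6222 0.0577 0.1755] rot [-3.134 -0.029  1.352] tgt [0.6216 0.0704 0.1098] shift [ 1.03 -0.29  6.61] dyaw 0.001 F [-0.4  0.5 -0.3] w 0.0856
```

Emit:
play_rows([
  [0.5,-0.1,1.5],
  [0.4,-0.1,2],
  [0.2,-0.1,2],
  [0,0,1],
  [0,0,0],
], yaw=[0,0,0,0,0])

```text
t: 5.4
ee_pos: [0.6253, 0.0693, 0.1167]
tool_rot: [3.138, -0.032, 1.349]
ft_force: [-0.1, 0.7, 0.1]
width: 0.0852
```

```bash
python3 -c "
from h import *
rel(-.68,.023)"
```

```text
t 5.4 pos [0.6253 0.0693 0.1167] rot [ 3.138 -0.032  1.349] tgt [0.6216 0.0704 0.1098] shift [ 0.01 -0.39  0.69] dyaw -0.002 F [-0.1  0.7  0.1] w 0.0852
```

Emit:
play_rows([
  [0,-0.2,0.5],
  [0,-0.2,0.3],
  [0,0,0],
], yaw=[0,0,0])

```text
t: 5.7
ee_pos: [0.623, 0.0701, 0.1112]
tool_rot: [3.133, -0.034, 1.348]
ft_force: [-0.4, 0.2, 0.2]
width: 0.0858
```

Emit:
play_rows([
  [0,0,0],
  [0,0,0],
  [0,0,0],
  [0,0,0],
  [0,0,0],
  [0,0,0],
  [0,0,0],
], yaw=[0,0,0,0,0,0,0], fingers=1, squeeze=25)

```text
t: 6.4
ee_pos: [0.6212, 0.0699, 0.1129]
tool_rot: [3.136, -0.033, 1.349]
ft_force: [-0.2, -0.1, 0.1]
width: 0.0302
```

```bash
python3 -c "
from h import *
rel(-.68,.023)
cv2.imwrite('pics/c2.png',cv2.resize(snap('side','s2')[0][140:260,250:350,::-1],(500,600),interpolation=2))"
```

```text
t 6.4 pos [0.6212 0.0699 0.1129] rot [ 3.136 -0.033  1.349] tgt [0.6216 0.0704 0.1098] shift [0.05 0.02 0.31] dyaw -0.002 F [-0.2 -0.1  0.1] w 0.0302
```

View pics/c2.png

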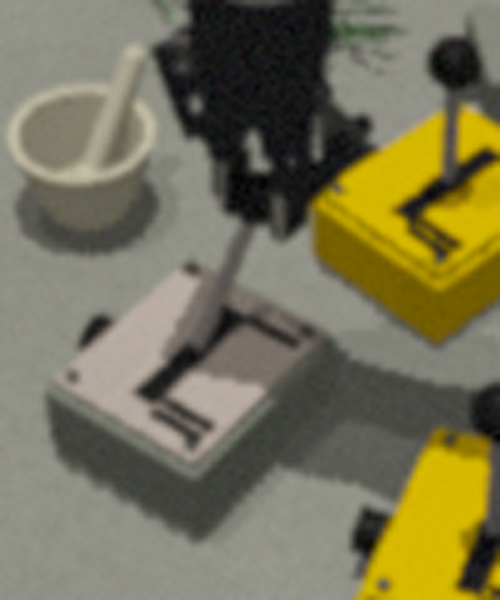

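The ball is pinched (width 30 mm, rod coming out between the pads). I swing it along the arc toward upright.

Emit:
play_rows([
  [0.8,0,-0.55],
  [0.85,0,-0.5],
  [0.9,0,-0.4],
  [0.95,0,-0.3],
  [0.95,0,-0.2],
  [0.5,0,-0.05],
  [0,0,0],
], yaw=[0,0,0,0,0,0,0])

```text
t: 7.15
ee_pos: [0.632, 0.1189, 0.1353]
tool_rot: [3.137, -0.026, 1.346]
ft_force: [-1.3, -2.7, -1.3]
width: 0.0299
```

```bash
python3 -c "
from h import *
rel(0,.020)"
```

```text
t 7.15 pos [0.632  0.1189 0.1353] rot [ 3.137 -0.026  1.346] tgt [0.6353 0.1318 0.135 ] shift [1.33 0.03 0.06] dyaw -0.005 F [-1.3 -2.7 -1.3] w 0.0299
```

Emit:
play_rows([
  [0.7,0,0],
  [0.5,0,0.05],
  [0.1,0,0],
], yaw=[0,0,0])

```text
t: 7.45
ee_pos: [0.635, 0.132, 0.1363]
tool_rot: [3.136, -0.025, 1.347]
ft_force: [-0.7, -3.4, 0.2]
width: 0.0305
```

```bash
python3 -c "
from h import *
rel(0,.020)
cv2.imwrite('pics/c3.png',cv2.resize(snap('side','s3')[0][140:260,250:350,::-1],(500,600),interpolation=2))"
```

```text
t 7.45 pos [0.635  0.132  0.1363] rot [ 3.136 -0.025  1.347] tgt [0.6353 0.1318 0.135 ] shift [-0.02  0.04  0.13] dyaw -0.004 F [-0.7 -3.4  0.2] w 0.0305
```

View pics/c3.png

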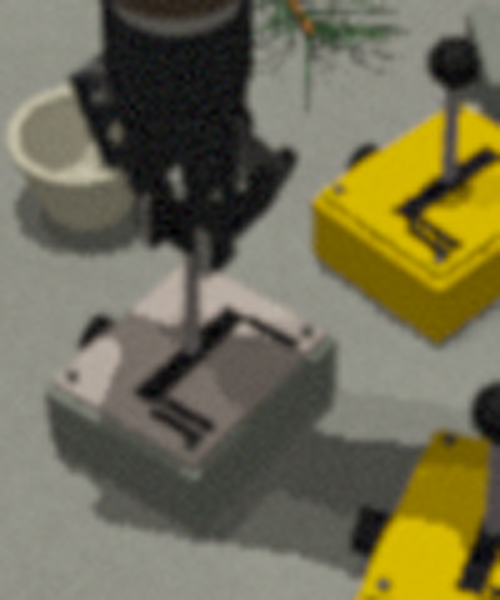

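The rod runs from about (190,350) to (203,235) in the crop and looks upright. I compare it with the projected upright line.

```bash
python3 -c "
from h import *
c=robot.get_calibration('side');K=np.array(c['intrinsics']);W=np.array(c['world_to_cam'])
def pr(P):
    q=K@(W@np.r_[P,1])[:3];q=q[:2]/q[2];return ((q-[250,140]+.5)*5).round(1)
ey=np.array([np.cos(YA),np.sin(YA)])
for a in(-.1,-.05,0,.05,.1): print(a,[pr(np.r_[C+ey*r*np.sin(a),.055+r*np.cos(a)]) for r in(.015,.05,.075)])
g=cv2.imread('pics/c3.png').mean(2)
for y in (250,270,290,310,330): print(y,g[y,165:235:5].astype(int))
"
```

```text
-0.1 [array([193.2, 339.1]), array([194.3, 291.7]), array([195.2, 256.8])]
-0.05 [array([192.3, 339.8]), array([191.4, 294.1]), array([190.8, 260.3])]
0 [array([191.5, 340.6]), array([188.5, 296.6]), array([186.3, 264.2])]
0.05 [array([190.6, 341.4]), array([185.6, 299.4]), array([181.9, 268.2])]
0.1 [array([189.8, 342.3]), array([182.7, 302.2]), array([177.5, 272.6])]
250 [141 134 113  82  46  33  50  74  78  57  24  19  22  42]
270 [141 146 158 156 116  74  65  74  80  74  74  92 120 139]
290 [172 172 172 159 114  75  87 134 167 174 173 174 175 174]
310 [174 175 171 152 109  74  83 128 166 175 162 128  83  81]
330 [92 92 90 85 76 73 71 57 33 14  6 14 26 58]
```

```bash
cat >> h.py <<'E'
def rod(f,lo=.07,hi=.125):
    d=np.load(f'pics/{f}.npy');c=robot.get_calibration('side');K=np.array(c['intrinsics']);T=np.linalg.inv(np.array(c['world_to_cam']))
    v,u=np.mgrid[150:230,260:330];z=d[150:230,260:330]
    P=np.einsum('ij,jvu->vui',T[:3,:3]@np.linalg.inv(K),np.stack([u,v,u*0+1.])*z)+T[:3,3]
    ey=np.array([np.cos(YA),np.sin(YA)]);ex=np.array([ey[1],-ey[0]]);e=P[...,:2]-C;bx,by,bz=e@ex,e@ey,P[...,2]
    m=(abs(bx)<.012)&(bz>lo)&(bz<hi)&(abs(by)<.08)&(z>0)
    out=[]
    for r in np.unique(v[m]):
        k=m&(v==r);out.append((r,k.sum(),u[k].mean().round(2),*(1000*np.array([bx[k].mean(),by[k].mean(),bz[k].mean()])).round(1)))
    for o in out: print(*o)
    o=np.array(out);print('slope a',np.arctan(np.polyfit(o[:,5],o[:,4],1,w=o[:,1])[0]),'from pivot',np.arctan2(o[:,4],o[:,5]-55).round(3))
E
python3 -c "
from h import *
print('s1');rod('s1');print('s3');rod('s3')"
```

```text
s1
184 1 298.0 2.8 -51.6 119.7
185 4 298.5 -0.6 -49.5 119.4
186 4 298.5 -2.6 -47.0 118.6
187 3 298.0 -2.7 -44.5 116.8
188 4 297.5 -1.3 -43.9 112.7
189 4 297.5 -3.0 -41.7 111.5
190 4 296.5 -1.3 -39.2 108.6
191 4 296.5 -3.1 -37.0 107.5
192 3 296.0 -3.6 -34.0 106.2
193 4 295.5 -2.7 -32.7 102.9
194 4 295.5 -3.1 -32.0 99.7
195 4 294.5 -2.1 -28.8 97.8
196 4 294.5 -4.1 -26.3 97.1
197 3 294.0 -3.2 -24.9 93.8
198 4 293.5 -2.5 -23.5 90.5
199 4 293.5 -3.1 -22.5 87.7
200 4 292.5 -2.2 -19.1 85.9
201 4 292.5 -2.4 -18.6 82.5
202 4 291.5 -1.2 -15.5 80.3
203 4 291.5 -2.1 -14.3 77.9
204 4 291.5 -3.3 -12.7 75.9
205 4 290.5 -2.5 -9.1 74.4
206 3 290.67 -3.1 -8.9 71.0
207 2 289.5 -3.0 -3.8 71.2
slope a -0.6940170999190263 from pivot [-0.673 -0.655 -0.636 -0.624 -0.65  -0.636 -0.631 -0.614 -0.586 -0.599
 -0.621 -0.592 -0.558 -0.571 -0.585 -0.603 -0.554 -0.595 -0.55  -0.558
 -0.546 -0.439 -0.508 -0.23 ]
s3
194 1 288.0 -1.4 -3.0 122.0
195 3 288.0 -2.9 -1.0 120.8
196 3 288.0 -3.6 0.1 118.2
197 3 288.0 -3.3 0.0 114.1
198 3 288.0 -5.0 2.1 113.0
199 3 288.0 -2.4 -0.5 105.4
200 3 288.0 -3.0 0.4 102.6
201 3 288.0 -2.6 0.2 98.2
202 3 288.0 -4.9 3.1 98.1
203 3 288.0 -3.6 1.9 92.4
204 3 288.0 -3.4 1.9 88.3
205 3 288.0 -3.3 2.1 84.4
206 3 288.0 -4.0 3.2 81.8
207 3 288.0 -5.2 4.7 79.8
208 3 288.0 -2.9 2.5 72.4
209 2 288.5 -5.7 3.8 71.2
slope a -0.08318824359959048 from pivot [-0.045 -0.015  0.002  0.     0.036 -0.01   0.008  0.005  0.072  0.051
  0.057  0.071  0.119  0.187  0.143  0.23 ]
```

Rod slope from depth says a ≈ -0.07, so it is slightly short of upright. I nudge it 5 mm further and re-measure with averaged depth.

Emit:
play_rows([
  [0.5,0,0],
  [0.1,0,0],
], yaw=[0,0])

```text
t: 7.7
ee_pos: [0.6363, 0.1378, 0.1364]
tool_rot: [3.137, -0.026, 1.346]
ft_force: [-1.6, -3.9, 1.8]
width: 0.0306
```

```bash
python3 -c "
from h import *
D=[robot.snapshot('side') for _ in range(4)]
np.save('pics/s4.npy',np.median([d for p,d in D],0));cv2.imwrite('pics/s4.png',D[0][0][:,:,::-1])
rel(0,.020);rod('s4')"
```

```text
t 7.9 pos [0.6363 0.1379 0.1364] rot [ 3.137 -0.026  1.346] tgt [0.6353 0.1318 0.135 ] shift [-0.62  0.04  0.12] dyaw -0.005 F [-0.9 -1.5  0.8] w 0.0304
195 2 286.5 -1.9 3.9 124.1
196 2 286.5 -2.1 4.4 120.8
197 4 287.5 -3.9 2.6 116.6
198 4 287.5 -3.5 2.4 112.3
199 4 287.5 -3.9 3.2 109.3
200 4 287.5 -3.4 2.9 105.0
201 4 287.5 -3.5 3.3 101.4
202 4 287.5 -3.1 3.1 97.0
203 4 287.5 -2.8 3.0 92.8
204 4 287.5 -2.6 3.1 88.8
205 4 287.5 -2.7 3.5 85.2
206 4 287.5 -2.8 3.9 81.7
207 4 287.5 -2.6 4.0 77.6
208 4 287.5 -2.9 4.5 74.2
209 3 288.0 -4.5 4.6 71.2
slope a -0.030663333647064195 from pivot [0.056 0.067 0.042 0.042 0.059 0.058 0.071 0.074 0.079 0.091 0.115 0.145
 0.175 0.23  0.277]
```

Slope is now -0.03 and the kinematic estimate +0.06, so it is upright to within a few hundredths. I hold it there for over 2 s.

Emit:
play_rows([
  [0,0,0],
  [0,0,0],
  [0,0,0],
  [0,0,0],
  [0,0,0],
  [0,0,0],
  [0,0,0],
  [0,0,0],
  [0,0,0],
  [0,0,0],
], yaw=[0,0,0,0,0,0,0,0,0,0])

```text
t: 8.9
ee_pos: [0.6363, 0.1379, 0.1364]
tool_rot: [3.137, -0.027, 1.346]
ft_force: [-1.3, -1.9, 1.2]
width: 0.0306
```

Emit:
play_rows([
  [0,0,0],
  [0,0,0],
  [0,0,0],
  [0,0,0],
  [0,0,0],
  [0,0,0],
  [0,0,0],
  [0,0,0],
  [0,0,0],
  [0,0,0],
], yaw=[0,0,0,0,0,0,0,0,0,0])

```text
t: 9.9
ee_pos: [0.6363, 0.1379, 0.1364]
tool_rot: [3.137, -0.027, 1.346]
ft_force: [-0.9, -1.5, 2.0]
width: 0.0306
```

Emit:
play_rows([
  [0,0,0],
  [0,0,0],
  [0,0,0],
  [0,0,0],
  [0,0,0],
], yaw=[0,0,0,0,0])

```text
t: 10.4
ee_pos: [0.6363, 0.1379, 0.1364]
tool_rot: [3.137, -0.027, 1.346]
ft_force: [-1.4, -2.0, 0.7]
width: 0.0302
```

```bash
python3 -c "
from h import *
D=[robot.snapshot('side') for _ in range(3)]
np.save('pics/s5.npy',np.median([d for p,d in D],0));rel(.75,.020);rod('s5')"|grep -v '^[12]'
```

```text
t 10.55 pos [0.6363 0.1379 0.1364] rot [ 3.137 -0.027  1.346] tgt [0.6502 0.1983 0.1082] shift [ 6.13 -0.01  2.99] dyaw -0.005 F [-1.8 -2.6  0.5] w 0.0307
slope a -0.036666674475847975 from pivot [0.069 0.069 0.041 0.053 0.052 0.06  0.059 0.084 0.089 0.106 0.121 0.146
 0.188 0.229 0.324]
```

It held steady for about 2.9 s. Now I swing it over to reverse.

Emit:
play_rows([
  [0.95,0,0.1],
  [0.95,0,0.2],
  [0.95,0,0.3],
  [0.9,0,0.4],
  [0.9,0,0.5],
  [0.8,0,0.6],
  [0.7,0,0.6],
], yaw=[0,0,0,0,0,0,0])

```text
t: 11.25
ee_pos: [0.6514, 0.2052, 0.1125]
tool_rot: [3.135, -0.032, 1.346]
ft_force: [-2.9, 1.9, 6.4]
width: 0.0289
```

```bash
python3 -c "
from h import *
rel(.75,.020)"
```

```text
t 11.25 pos [0.6514 0.2052 0.1125] rot [ 3.135 -0.032  1.346] tgt [0.6502 0.1983 0.1082] shift [-0.71  0.03  0.41] dyaw -0.005 F [-2.9  1.9  6.4] w 0.0289
```

Emit:
play_rows([
  [0.2,0,0.5],
  [0.3,0,0.4],
  [0.2,0,0.3],
], yaw=[0,0,0])

```text
t: 11.55
ee_pos: [0.6562, 0.2253, 0.1034]
tool_rot: [3.13, -0.052, 1.355]
ft_force: [0.0, 0.1, -1.1]
width: 0.0027
```

```bash
python3 -c "
from h import *
rel(.75,.020)
D=[robot.snapshot('side') for _ in range(2)]
np.save('pics/s6.npy',np.median([d for p,d in D],0));rod('s6',.07,.105)
cv2.imwrite('pics/c6.png',cv2.resize(D[0][0][140:260,250:350,::-1],(500,600),interpolation=2))"|grep -v '^[12]'
```

```text
t 11.55 pos [0.6562 0.2253 0.1034] rot [ 3.13  -0.052  1.355] tgt [0.6502 0.1983 0.1082] shift [-2.74 -0.01 -0.62] dyaw 0.004 F [ 0.   0.1 -1.1] w 0.0027
slope a 0.5269210038221308 from pivot [0.651 0.695 0.77  0.848 1.08  1.114 1.131]
```

View pics/c6.png

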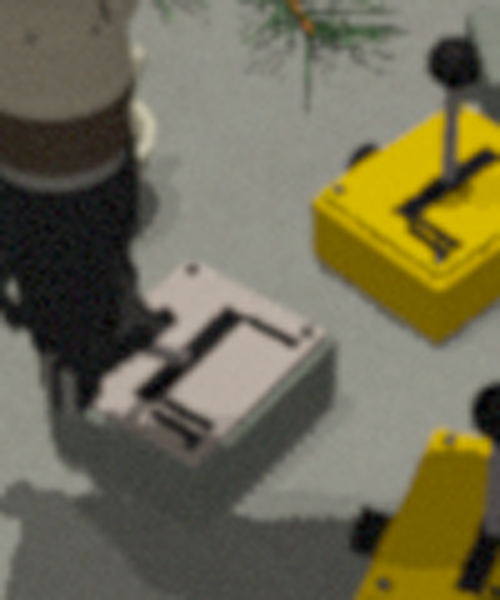

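The fingers slipped off the ball toward +y and shut. I back away from the ball (further +y), then go up and look.

Emit:
play_rows([
  [0.8,0,0],
  [0.3,0,-1],
  [0,0,-3],
  [0,0,-4],
  [0,0,-4],
  [2,0,-2],
  [3,0,0],
  [3,0,0],
  [0,0,0],
], yaw=[0,0,0,0,0,0,0,0,0])

```text
t: 12.55
ee_pos: [0.6735, 0.3046, 0.2511]
tool_rot: [3.135, -0.043, 1.347]
ft_force: [-0.5, 0.2, -0.6]
width: 0.0003
```

```bash
python3 -c "
from h import *
rel(.75,.020)
D=[robot.snapshot('side') for _ in range(3)]
np.save('pics/s7.npy',np.median([d for p,d in D],0));rod('s7',.07,.11)
p=D[0][0];t,dt=snap('top','t7')
cv2.imwrite('pics/c7.png',np.hstack([cv2.resize(p[140:260,250:350,::-1],(400,480),interpolation=2),cv2.resize(t[90:210,235:335,::-1],(400,480),interpolation=2)]))"
```

```text
t 12.55 pos [0.6735 0.3046 0.2511] rot [ 3.135 -0.043  1.347] tgt [0.6502 0.1983 0.1082] shift [-1.148e+01 -1.000e-02  1.382e+01] dyaw -0.004 F [-0.5  0.2 -0.6] w 0.0003
207 1 278.0 -1.7 40.5 108.2
208 4 279.5 -3.6 37.1 102.5
209 7 281.0 -4.8 32.9 95.8
210 11 281.0 -4.9 33.2 92.1
211 8 282.5 -5.3 28.2 84.1
212 3 284.0 -4.5 21.7 73.9
slope a 0.46637197244727313 from pivot [0.651 0.663 0.679 0.73  0.77  0.854]
```

View pics/c7.png

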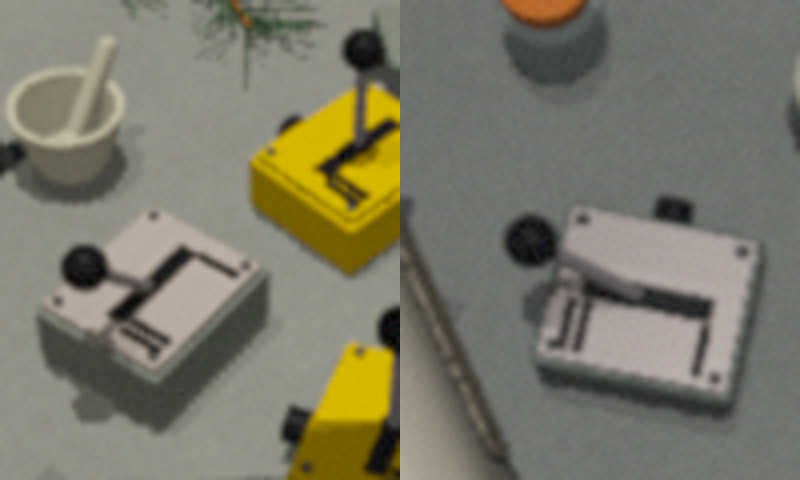

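The lever is over the two ribs (ball at crop (530,240), raw about (267,150)). I measure its angle.

```bash
cat >> h.py <<'E'
def ball(n,f,u0,u1,v0,v1):
    p=cv2.imread(f'pics/{f}.png');d=np.load(f'pics/{f}.npy')
    c=robot.get_calibration(n);K=np.array(c['intrinsics']);T=np.linalg.inv(np.array(c['world_to_cam']))
    m=(p[v0:v1,u0:u1].max(2)<50).astype(np.uint8)
    _,l,st,ce=cv2.connectedComponentsWithStats(m);i=1+st[1:,4].argmax()
    u,v=ce[i]+[u0,v0];z=d[int(v)-1:int(v)+3,int(u)-1:int(u)+3];z=np.median(z[z>0]);r=np.linalg.solve(K,[u,v,1])
    w=(T@np.r_[r*z+.016*r/np.linalg.norm(r),1])[:3]
    ey=np.array([np.cos(YA),np.sin(YA)]);ex=np.array([ey[1],-ey[0]]);e=w[:2]-C
    print(n,st[i],w.round(4),'box x,y',(e@ex).round(4),(e@ey).round(4),'a',np.arcsin(e@ey/.1).round(3),np.arccos((w[2]-.055)/.1).round(3),np.arctan2(e@ey,w[2]-.055).round(3))
E
python3 -c "
from h import *
ball('top','t7',258,278,140,160);ball('top','t0',310,330,150,170)
p,d=snap('side','s8');ball('side','s8',264,280,200,216)"
```

```text
top [  4   4  12  12 113] [0.6495 0.1962 0.1322] box x,y -0.0002 0.0659 a 0.72 0.689 0.707
top [  6   5  11  13 107] [0.6215 0.0713 0.1321] box x,y -0.0002 -0.0621 a -0.67 0.69 -0.678
side [ 2  2 11 10 82] [0.6492 0.1961 0.1308] box x,y -0.0005 0.0658 a 0.718 0.711 0.715
```

By two cameras a ≈ 0.71, just shy of the 0.75 stop. I push it firmly to the stop with the shut fingertips from the -y side of the ball.

Emit:
play_rows([
  [-4,0,0],
  [-4,0,0],
  [-4,0,0],
  [-3.5,0,0],
  [0,0,0],
  [0,0,0],
], yaw=[0,0,0,0,0,0])

```text
t: 13.4
ee_pos: [0.6336, 0.1378, 0.2413]
tool_rot: [3.141, -0.036, 1.335]
ft_force: [0.5, 0.1, -0.4]
width: 0.0004
```

```bash
python3 -c "
from h import *
rel(np.arcsin(.25),.037)"
```

```text
t 13.4 pos [0.6336 0.1378 0.2413] rot [ 3.141 -0.036  1.335] tgt [0.6408 0.1562 0.1148] shift [ 1.5   0.25 12.71] dyaw -0.016 F [ 0.5  0.1 -0.4] w 0.0004
```

Emit:
play_rows([
  [0.3,0.2,3],
  [0.3,0,3],
  [0.3,0,3],
  [0.2,0,1.8],
  [0,0,1],
  [0,0,0],
], yaw=[-0.01,0,0,0,0,0])

```text
t: 14.0
ee_pos: [0.6417, 0.1553, 0.1228]
tool_rot: [3.134, -0.039, 1.347]
ft_force: [0.2, -0.4, -0.2]
width: 0.0001
```

```bash
python3 -c "
from h import *
rel(np.arcsin(.412),.03)"
```

```text
t 14.0 pos [0.6417 0.1553 0.1228] rot [ 3.134 -0.039  1.347] tgt [0.6443 0.172  0.1161] shift [ 1.66 -0.13  0.73] dyaw -0.004 F [ 0.2 -0.4 -0.2] w 0.0001
```

Emit:
play_rows([
  [0.2,-0.1,0.6],
  [0.5,0,0],
  [0.4,0,0],
  [0.3,0,0],
  [0.3,0,0],
], yaw=[0,0,0,0,0])

```text
t: 14.5
ee_pos: [0.6462, 0.1721, 0.12]
tool_rot: [3.13, -0.036, 1.347]
ft_force: [0.3, -7.4, -6.4]
width: 0.0002
```

```bash
python3 -c "
from h import *
rel(np.arcsin(.412),.03)"
```

```text
t 14.5 pos [0.6462 0.1721 0.12  ] rot [ 3.13  -0.036  1.347] tgt [0.6443 0.172  0.1161] shift [-0.06 -0.19  0.39] dyaw -0.004 F [ 0.3 -7.4 -6.4] w 0.0002
```

Emit:
play_rows([
  [0.3,0,0],
  [0.4,0,0],
  [0.4,0,0],
], yaw=[0,0,0])

```text
t: 14.8
ee_pos: [0.6467, 0.1743, 0.1182]
tool_rot: [3.132, -0.018, 1.341]
ft_force: [-3.7, -11.0, 3.5]
width: -0.0001
```

Emit:
play_rows([
  [0.8,0,0],
  [0.8,0,0],
], yaw=[0,0])

```text
t: 15.0
ee_pos: [0.6466, 0.1743, 0.1185]
tool_rot: [3.134, 0.013, 1.331]
ft_force: [-6.5, -18.3, 5.9]
width: 0.0002
```

Emit:
play_rows([
  [-1.5,0,0],
  [-1.5,0,0],
  [-0.5,0,-2],
  [0,0,-4],
  [0,0,-4],
  [0,0,-3],
  [-4,0,0],
  [-4,0,0],
  [-4,0,0],
  [0,0,0],
], yaw=[0,0,0,0,0,0,0,0,0,0])

```text
t: 16.0
ee_pos: [0.6103, 0.0198, 0.2602]
tool_rot: [3.121, 0.002, 1.332]
ft_force: [0.3, -0.5, -0.1]
width: -0.0001
```

```bash
python3 -c "
from h import *
rel(.75,.020)
p,_=snap('side','s9');t,_=snap('top','t9')
cv2.imwrite('pics/c9.png',np.hstack([cv2.resize(p[110:260,200:400,::-1],(400,300)),cv2.resize(t[80:230,230:430,::-1],(400,300))]))
ball('side','s9',264,280,200,216);ball('top','t9',258,278,140,160)"
```

```text
t 16.0 pos [0.6103 0.0198 0.2602] rot [3.121e+00 2.000e-03 1.332e+00] tgt [0.6502 0.1983 0.1082] shift [18.32 -0.65 15.16] dyaw -0.019 F [ 0.3 -0.5 -0.1] w -0.0001
side [ 1  4 11  9 79] [0.6503 0.1995 0.1275] box x,y -0.0001 0.0694 a 0.767 0.759 0.763
top [  3   5  12  12 113] [0.6502 0.1997 0.1287] box x,y -0.0003 0.0695 a 0.768 0.743 0.756
```

View pics/c9.png

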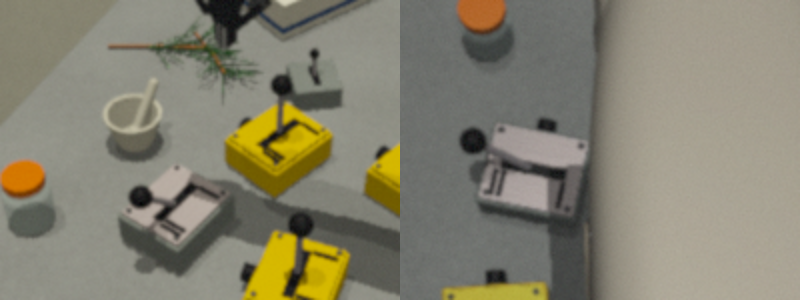

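The lever is at its reverse stop (a ≈ 0.76 measured from both cameras). The gripper is clear, and the fan switch and mortar look unmoved.

```bash
python3 -c "
from h import *
print(robot.job_done())"
```

```text
the job is handed in; nothing more can be done
None
```

The mill lever now stands at its reverse stop (two ribs). Before going over, it stood at centre-off for about 2.9 s, gripped rather than free. I handed the job in at about 16 s.

- **Centre-off:** I pinched the ball and swung it from forward (a ≈ -0.68). At centre the two checks disagreed a little: the rod's slope gave a ≈ -0.03, the arm's position about +0.06.
- **Reverse:** Near the end of the swing the fingers slipped off the ball at a ≈ 0.71. I pushed it the rest of the way with the shut fingertips; the wrist force read about 20 N against the stop.
- **Last checks:** Both cameras measured a ≈ 0.76, where the stop is 0.75. The gripper was clear, and by eye the fan switch and mortar looked unmoved; I did not measure their positions again.

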